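Press the tube caps home with a sprung presser

TASK

Move the glass dish that lies across the tube rack gently onto the steel tray. Then take the presser and sweep its foot along the row of caps, from the end of the rack with the clamp knob to the other end, pressing steadily but not hard, until every cap is flush with the rack's deck; do not press the caps with the fingers. Finally stand the presser upright on the white tray again, and leave the other things where they are.

Things in the scene. Friction and masses are not known exactly. Their poses are not given: they have to be found in the camera images.
- rack: Grey tube rack fixed to the bench, 200 mm long (its x), 56 mm wide (y). Origin at the centre of its underside, z up. Six round white caps stand in one row on its centre line (y = 0) at x = +45, +27, +9, -9, -27, -45 mm, 14 mm diameter. A black clamp knob (28 mm across) sticks 28 mm out of the +x end face, marking the end where the sweep begins.
- rack_deck (a point): Centre of the rack's flat deck, 50 mm above rack's origin, same axes. Along both long edges of the deck an aluminium rail, 6 mm wide, rises 10 mm above it, leaving a lane 44 mm wide, open at both ends, for the presser's foot.
- cap0 (a joint): Cap 0 of the rack, 14 mm diameter, at x = +45 mm in the rack's frame: how far it is pushed in, m. At 0 its top stands 6 mm above the deck, at 0.006 it is fully home, flush with the deck. It starts 4 to 6 mm proud, needs 3 N to move and stays where it is left.
- cap1 (a joint): Cap 1 of the rack, 14 mm diameter, at x = +27 mm in the rack's frame: how far it is pushed in, m. At 0 its top stands 6 mm above the deck, at 0.006 it is fully home, flush with the deck. It starts 4 to 6 mm proud, needs 3 N to move and stays where it is left.
- cap2 (a joint): Cap 2 of the rack, 14 mm diameter, at x = +9 mm in the rack's frame: how far it is pushed in, m. At 0 its top stands 6 mm above the deck, at 0.006 it is fully home, flush with the deck. It starts 4 to 6 mm proud, needs 3 N to move and stays where it is left.
- cap3 (a joint): Cap 3 of the rack, 14 mm diameter, at x = -9 mm in the rack's frame: how far it is pushed in, m. At 0 its top stands 6 mm above the deck, at 0.006 it is fully home, flush with the deck. It starts 4 to 6 mm proud, needs 3 N to move and stays where it is left.
- cap4 (a joint): Cap 4 of the rack, 14 mm diameter, at x = -27 mm in the rack's frame: how far it is pushed in, m. At 0 its top stands 6 mm above the deck, at 0.006 it is fully home, flush with the deck. It starts 4 to 6 mm proud, needs 3 N to move and stays where it is left.
- cap5 (a joint): Cap 5 of the rack, 14 mm diameter, at x = -45 mm in the rack's frame: how far it is pushed in, m. At 0 its top stands 6 mm above the deck, at 0.006 it is fully home, flush with the deck. It starts 4 to 6 mm proud, needs 3 N to move and stays where it is left.
- dish: Closed round glass dish, 62 mm diameter, 20 mm high, about 40 g, lying on the rack's two rails over the caps. Origin at the centre of its underside (60 mm above the bench at the start), z up. Can be gripped across its diameter from above.
- steel_tray: Shallow steel tray fixed to the bench, 210 mm (x) x 170 mm (y), floor 3 mm thick, rim 6 mm high and 5 mm wide. Origin at the centre of its underside. A small dish already stands near one corner (+x, +y).
- white_tray: Shallow white plastic tray fixed to the bench, 170 mm (x) x 150 mm (y), floor 3 mm thick, rim 6 mm high and 5 mm wide. Origin at the centre of its underside. The presser starts on it; a vial stands near one corner (+x, -y).
- presser: Hand presser standing upright, 0.25 kg, 82 mm high: black block handle on a sprung steel foot. Origin at the centre of the foot's flat underside (spring relaxed), z up. It is swept along its x. Foot 30 mm wide (y), flat for 28 mm along x, with a nose at both ends turned up by 24 degrees (65 mm long in all, nose tips 8 mm up). The same either way round.
- presser_grip (a point): Grip point of the presser's handle, 60 mm above presser's origin, same axes. The handle measures 26 mm (x) by 44 mm (y) and reaches from 22 to 82 mm above the origin. Best gripped from above across its 26 mm, so that the fingers stand before and behind it in the sweeping direction.
- foot (a joint): Spring travel of the presser's foot into the handle, m: 0 relaxed, 0.010 fully compressed (hard stop). Spring 3 N preload plus 1 N per mm: 0.005 means about 8 N of pressure.
- small_dish: Bystander, to be left alone. Round glass dish, 42 mm diameter, 14 mm high, on the steel tray. Origin under its centre.
- vial: Bystander, to be left alone. Glass vial, 24 mm diameter, 42 mm high, on the white tray. Origin under its centre.
- large_dish: Bystander, to be left alone. Round glass dish, 90 mm diameter, 16 mm high, beyond the rack on the robot's right. Origin under its centre.
- brown_jar: Bystander, to be left alone. Brown glass jar, 60 mm diameter, 85 mm high, beyond the rack. Origin under its centre.
- wash_bottle: Bystander, to be left alone. White bottle, 64 mm diameter, 150 mm high, at the back. Origin under its centre.
- forceps: Bystander, to be left alone. Dark steel forceps lying on the bench beyond the rack, 128 mm long (x), 20 mm wide, 8 mm high. Origin under the middle.
Things that resemble listed ones, but are neither listed nor needed, are in the scene too. Leave any red or yellow look-alike of the presser alone.

How it is judged (in metres and radians):
On the way, in this order (a step that is already met when the one before it is completed fails the run):
1. The dish stands on the steel tray, released, before the caps are pressed (x of dish in the frame of steel_tray between -0.085 and 0.085 m and y of dish in the frame of steel_tray between -0.065 and 0.065 m and angle between dish's own z axis and vertical below 0.1 rad and z of dish in the frame of steel_tray below 0.008 m and linear speed of dish below 0.03 m/s and contact force between the fingers and dish below 0.2 N), for 0.2 s.
2. The presser presses on the rack (3 to 20 N) at the clamp-knob end of the row (contact force between presser and rack between 3 and 20 N and x of presser in the frame of rack between 0.03 and 0.12 m and x of presser in the frame of rack above -0.12 m and y of presser in the frame of rack between -0.02 and 0.02 m), for 0.1 s.
3. The presser presses (3 to 20 N) in the middle of the row, on its way to the other end, the first two caps home behind it (contact force between presser and rack between 3 and 20 N and x of presser in the frame of rack between -0.02 and 0.02 m and value of joint each of cap0, cap1 above 0.0045 m), for 0.1 s.
4. The presser presses (3 to 20 N) at the other end of the row, and all caps are home (within 1.5 mm of flush) (contact force between presser and rack between 3 and 20 N and x of presser in the frame of rack below -0.03 m and value of joint each of cap0, cap1, cap2, cap3, cap4, cap5 above 0.0045 m), for 0.1 s.
At the end, for the whole second after the job is handed in: All six caps within 1.5 mm of flush; the dish flat on the steel tray (centre within 85 mm in x, 65 mm in y of the tray centre), released, at rest; the presser upright on the white tray (centre within 75 mm in x, 65 mm in y of the tray centre), at rest (all of step 1 and value of joint each of cap0, cap1, cap2, cap3, cap4, cap5 above 0.0045 m and x of presser in the frame of white_tray between -0.075 and 0.075 m and y of presser in the frame of white_tray between -0.065 and 0.065 m and angle between presser's own z axis and vertical below 0.1 rad and z of presser in the frame of white_tray below 0.008 m and linear speed of presser below 0.03 m/s); the robot touches nothing.
It fails at once if The presser is pressed on the rack with more than 30 N (contact force between presser and rack above 30 N).
It fails at once if The fingers press on the rack or its caps with more than 3 N (contact force between the fingers and rack above 3 N).
It fails at once if The dish is tipped by more than 0.5 rad, or dropped or flung (faster than 1 m/s) (angle between dish's own z axis and vertical above 0.5 rad or linear speed of dish above 1 m/s).
It fails at once if A bystander is moved by more than 30 mm (distance of any of small_dish, vial, large_dish, brown_jar, wash_bottle, forceps from where it was at the start of the episode above 0.03 m).
It also fails if it takes over 69 s, if anything falls off the work surface, if the arm or the gripper's body presses on something with over 40 N, if the wrist force passes 120 N, or if a joint passes its speed limit or range.

ROBOT

A 6-joint arm with a two-finger parallel gripper is mounted at the origin on the work surface. World frame = base frame: x ahead of the robot, y to its left, z up, the work surface at z = 0. Lengths are in mm, angles in rad, forces in N, time in s.
With the tool pointing down it reaches from about 350 to 875 mm from the base axis. Payload 4.2 kg.
Tool frame: the origin (TCP) lies midway between the tips of the shut fingers; the grasp point (between the pads) lies 19 mm behind it (arm.tcp_to_grasp is the distance from the TCP to the grasp point, in mm); z points along the fingers, y is the line along which they close (so a half turn about z gives the same grasp; the last joint's range is limited). The gripper opens to 85 mm and grips with 20 to 120 N. Pads are 22 mm wide; open, the fingers measure 114 mm over their backs; the gripper's body (76 mm by 85 mm) begins 54 mm behind the grasp point. The pads swing forward as they close: fully open they stand 13 mm farther back than shut.
Start: joints at [0.259, 0.385, 0.008, 0, -1.194, -0.259], TCP at [624.979, 0.025, 231.312] pointing down, gripper open.
Joint ranges: [-3.14, 3.14], [-1.21, 2.06], [-1.07, 1.41], [-3.16, 2.05], [-2.99, -0.16], [-3.1, 3.1]. Speed limits (rad/s): [2.79, 2.79, 3.14, 3.14, 3.14, 3.14].

INTERFACE

Orientations are given as a unit quaternion [x, y, z, w].
In Python, from bench import arm, get_image gives the robot as it stands.
- The arm moves only by the tool drive_tool, never from a script. Its argument "deltas" is a list of rows, each a list of 2 entries, a list of its own where there are three numbers: the shift along the tool's x, y, z in cm, then the turn, a rotation vector about the tool's x, y, z in degrees. In form: [[[x, y, z], [ax, ay, az]], ...]. A call has 1 to 12 rows; each row shifts and turns the commanded pose from where the row before left it, along the tool's axes as they then stand; what a row does not reach is not made up. A row lasts 1/10 s, in which the tool goes at most 50 mm and 8.59 degrees, less where a joint would pass 70% of its speed; a pose out of reach is approached as far as the arm can. A call with a gripper value outside its range is refused whole. "claw" is the finger opening in cm, from 0 to 8.54, set as the call begins (left out, the last holds). The fingers move at their own pace and stop on an object; the grip force is fixed at half the most. Time passes only in rows, so rows that do not move let the fingers close. It gives the time, the measured TCP pose, the force, the opening and the grip force at its end, in the units of the state.
- arm.read_state(): the state, without advancing time (a new reading comes with each control period).
- get_image(name): name is "scene" or "side" or "wrist"; returns a dict with "img" (384x512x3 uint8, red, green, blue), "fx", "fy", "cx", "cy" (pixels), "D" ([k1, k2, p1, p2, k3] as OpenCV has them; the pictures are not rectified), "eye" and "orientation" of the camera in the world; the wrist camera has in their place "mount" (4x4, takes a point from camera to tool coordinates, whose origin is the TCP and whose axes are the flange's). Camera axes: x right, y down, z forward; pixel columns grow to the right and rows downward; lengths in mm; the calibration is good to about 2 mm. A picture is of the moment at which its call begins: read the wrist's pose just before it. There is no depth.
- arm.job_done(): hands the job in; it is judged then, once.
The state is a dict: "clock": time; "joints": joint angles; "joint_vel": joint speeds; "joint_efforts": joint torques, N m; "position": TCP position; "ee_rot": TCP orientation; "contact_force": force on the tool from outside, world axes, zero at the start; "wrist_torque": the same for the moment, N m; "gripper_width": finger opening in mm; "grasp_force": force on a finger pad.
Only numpy, scipy, OpenCV 4.12 (cv2) and the standard library are available. Lean on these libraries where they do the work, as an engineer would, in place of code of your own. Each camera call takes 0.05 s, during which the arm holds its last target. There are 200 camera calls.

## Working session

There is one attempt and no reset: what is moved stays moved. The work goes in short steps, Python scripts to look and compute and a tool call to move; the robot and the scene stay as the last step left them, time stands still between calls to the robot, and variables do not carry over. Pictures are saved under pics/ and viewed, at most 10 in all, crops included, and the job is handed in when it is done.

Besides the shell and the picture viewer there is one more tool, called by a JSON object that holds its "api" and its "payload". drive_tool: Moves the arm, as the interface text tells. Its arguments: {"type":"object","properties":{"deltas":{"type":"array"},"claw":{"type":"number"}},"required":["deltas"]}

```bash
mkdir -p pics; cat > h.py <<'E'
import numpy as np, cv2
from scipy.spatial.transform import Rotation as R
from bench import arm, get_image
def cam(name):
    s=arm.read_state(); g=get_image(name)
    if 'mount' in g:
        T=np.eye(4); T[:3,:3]=R.from_quat(s['ee_rot']).as_matrix(); T[:3,3]=s['position']
        M=T@np.array(g['mount']); g['Rm']=M[:3,:3]; g['e']=M[:3,3]
    else:
        g['e']=np.array(g['eye']); g['Rm']=R.from_quat(g['orientation']).as_matrix()
    g['K']=np.array([[g['fx'],0,g['cx']],[0,g['fy'],g['cy']],[0,0,1.]])
    return g
def save(g,fn): cv2.imwrite(fn,g['img'][:,:,::-1])
def p2w(g,uv,z):
    n=cv2.undistortPoints(np.array([[uv]],float),g['K'],np.array(g['D'],float))[0,0]
    d=g['Rm']@np.array([n[0],n[1],1]); return g['e']+d*(z-g['e'][2])/d[2]
def w2p(g,P):
    Rc=g['Rm'].T; t=-Rc@g['e']
    return cv2.projectPoints(np.array(P,float).reshape(-1,1,3),cv2.Rodrigues(Rc)[0],t,g['K'],np.array(g['D'],float))[0][:,0]
E
python3 - <<'E'
from h import *
import pickle
for n in ['scene','side','wrist']:
    g=cam(n); save(g,f'pics/{n}0.png'); pickle.dump(g,open(n+'0.pkl','wb')); print(n,g['e'].round(),g['Rm'].round(2).tolist(),g['fx'])
s=arm.read_state(); print(s['ee_rot'],R.from_quat(s['ee_rot']).as_matrix().round(2), s['gripper_width'],s['clock'],arm.tcp_to_grasp)
E
```

```text
scene [1043.  365.  798.] [[-0.55, 0.64, -0.54], [0.84, 0.41, -0.36], [-0.01, -0.65, -0.76]] 412.6225992202348
side [-108. -585.  741.] [[0.69, -0.44, 0.57], [-0.72, -0.43, 0.55], [0.0, -0.79, -0.61]] 411.4655816796795
wrist [624. -70. 374.] [[-1.0, 0.0, -0.0], [-0.0, 0.96, 0.28], [0.0, 0.28, -0.96]] 289.4076651019738
[-7.07039864e-01  7.07173194e-01  5.66819964e-04 -6.18806272e-04] [[-0. -1. -0.]
 [-1.  0. -0.]
 [ 0.  0. -1.]] 85.67167583178147 0.15 18.700000000000003
```

View pics/scene0.png

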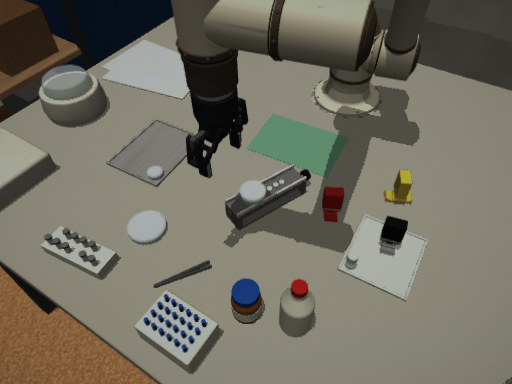

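View pics/side0.png

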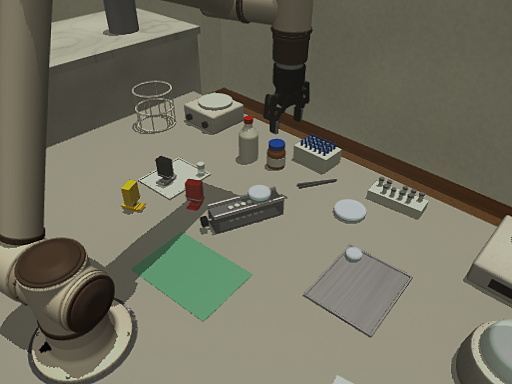

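View pics/wrist0.png

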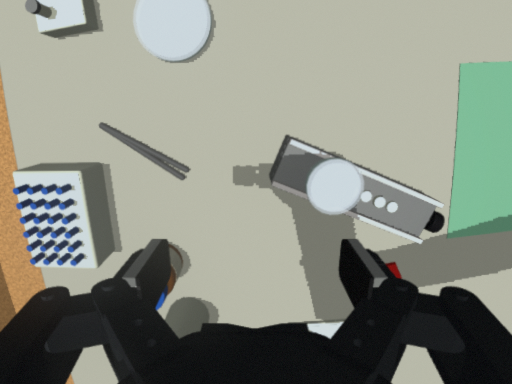

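The wrist view shows the rack, with rail ends at about (288,137), (441,205), (272,180) and (421,241), the knob at (435,221) and the dish at (335,186). The scene view shows the white tray with the black presser around (394,230) and the steel tray around (155,150). Next I'll enlarge both trays.

```bash
python3 - <<'E'
import pickle,cv2,numpy as np
def c(n,x,y): 
    im=pickle.load(open(n+'0.pkl','rb'))['img'][y:y+100,x:x+133,::-1]
    return cv2.resize(im,(400,300),interpolation=cv2.INTER_CUBIC)
cv2.imwrite('pics/m1.png',np.vstack([np.hstack([c('scene',318,205),c('scene',95,105)]),np.hstack([c('side',110,130),c('side',295,240)])]))
im=pickle.load(open('wrist0.pkl','rb'))['img'][120:260,255:455,::-1]
cv2.imwrite('pics/m2.png',cv2.resize(im,(800,560),interpolation=cv2.INTER_CUBIC))
E
```

```text
(no output)
```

View pics/m1.png

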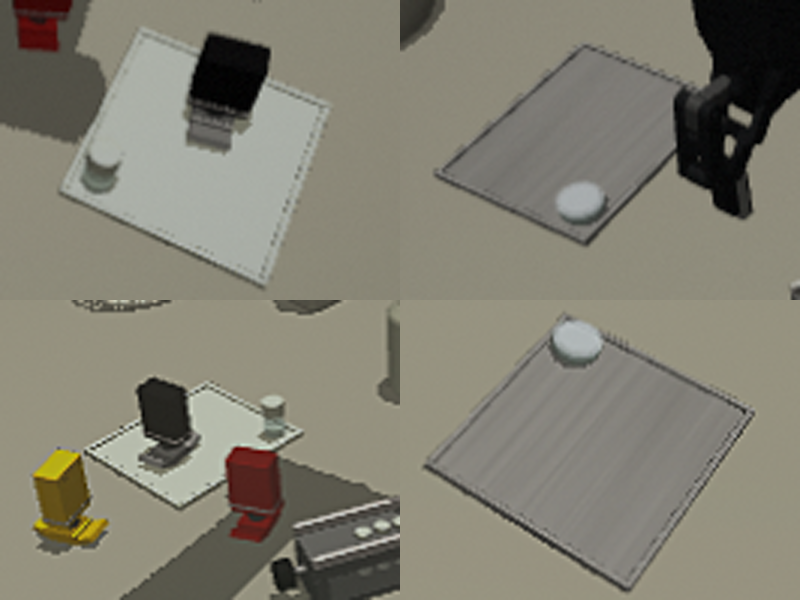

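View pics/m2.png

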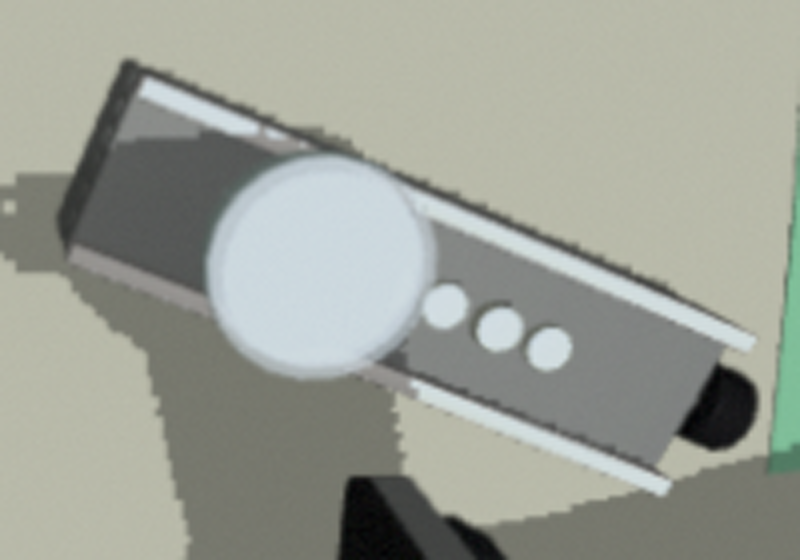

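The enlarged wrist view gives the rail corners and the three visible caps. The tray panels give the tray corners. I'll compute positions from these.

```bash
cat > m.py <<'E'
from h import *
import pickle
L=lambda n:pickle.load(open(n+'0.pkl','rb'))
w,s,d=L('wrist'),L('scene'),L('side')
f=lambda g,p,o,k,z:p2w(g,[(p[0]+.5)/k-.5+o[0],(p[1]+.5)/k-.5+o[1]],z)
print('rack corners');C=[f(w,p,(255,120),4,60) for p in [(140,82),(757,342),(68,254),(668,492)]]
for c in C: print(c.round(1))
print('dims',[np.linalg.norm(C[i]-C[j]).round(1) for i,j in [(0,1),(2,3),(0,2),(1,3)]], 'ctr',np.mean(C,0).round(1))
a=(C[1]-C[0])+(C[3]-C[2]);print('yaw +x',np.degrees(np.arctan2(a[1],a[0])))
for p in [(445,306),(500,329),(549,348)]: print('cap',f(w,p,(255,120),4,55).round(1))
print('dish',f(w,(320,266),(255,120),4,80).round(1))
for n,g,ps,o in [('white',s,[(138,30),(330,104),(266,287),(62,192)],(318,205)),('white side',d,[(84,152),(208,82),(303,133),(180,207)],(110,130)),
  ('steel side',d,[(165,17),(355,112),(231,291),(25,166)],(295,240)),('steel scene',s,[(186,45),(35,174),(186,243)],(95,105))]:
    Q=[f(g,p,o,3,6) for p in ps]
    print(n,[q[:2].round().tolist() for q in Q],'ctr',np.mean(Q,0).round(1),'len',[np.linalg.norm(Q[i]-Q[i-1]).round() for i in range(len(Q))])
print('small dish',f(d,(577,340) and (177,40),(295,240),3,14).round(1), f(s,(181,198),(95,105),3,14).round(1))
E
python3 m.py
python3 - <<'E'
# presser fit by dark mask, both views
import sys;sys.path.insert(0,'.')
from h import *
import pickle
from scipy.optimize import differential_evolution,minimize
V=[]
for n,(x0,x1,y0,y1) in [('scene',(375,412,212,250)),('side',(150,180,150,185))]:
    g=pickle.load(open(f'{n}0.pkl','rb')); im=g['img'].max(2)
    m=np.zeros(im.shape,np.uint8); m[y0:y1,x0:x1]=im[y0:y1,x0:x1]<75; V.append((g,m)); print(m.sum())
def cost(v):
    c=0; Rz=R.from_euler('z',v[2]).as_matrix()
    P=np.array([[x,y,z] for x in(-13,13) for y in(-22,22) for z in(25,85)])@Rz.T+[v[0],v[1],0]
    for g,m in V:
        q=w2p(g,P); h=cv2.convexHull((q*4).astype(np.float32))
        b=np.zeros((384*1,512),np.uint8)
        cv2.fillConvexPoly(b,np.round(q[cv2.convexHull(q.astype(np.float32),returnPoints=False)[:,0]]*16).astype(np.int32),1,shift=4)
        c+=(b!=m).sum()
    return float(c)
g=V[0][0]; c0=p2w(g,[395,232],40)
for k in range(2):
    r=differential_evolution(cost,[(c0[0]-60,c0[0]+60),(c0[1]-60,c0[1]+60),(-1.57,1.57)],seed=k,popsize=25)
    print(r.x[:2].round(1),np.degrees(r.x[2]).round(1),r.fun)
E
```

```text
rack corners
[585.  -36.9  60. ]
[397.7  37.6  60. ]
[603.7  10.9  60. ]
[417.3  86.2  60. ]
dims [np.float64(201.6), np.float64(201.0), np.float64(51.4), np.float64(52.4)] ctr [501.   24.5  60. ]
yaw +x 158.15609859912956
cap [492.9  27.8  55. ]
cap [475.5  34.9  55. ]
cap [459.7  40.9  55. ]
dish [538.1   9.   80. ]
white [[408.0, 240.0], [394.0, 389.0], [563.0, 401.0], [573.0, 254.0]] ctr [484.4 320.7   6. ] len [np.float64(166.0), np.float64(150.0), np.float64(169.0), np.float64(147.0)]
white side [[391.0, 382.0], [563.0, 397.0], [570.0, 246.0], [404.0, 237.0]] ctr [481.8 315.5   6. ] len [np.float64(146.0), np.float64(173.0), np.float64(151.0), np.float64(167.0)]
steel side [[603.0, -247.0], [617.0, -414.0], [410.0, -428.0], [397.0, -259.0]] ctr [ 506.9 -336.9    6. ] len [np.float64(207.0), np.float64(168.0), np.float64(208.0), np.float64(169.0)]
steel scene [[414.0, -418.0], [620.0, -409.0], [608.0, -241.0]] ctr [ 547.1 -356.     6. ] len [np.float64(263.0), np.float64(206.0), np.float64(169.0)]
small dish [ 579.8 -272.4   14. ] [ 575.9 -273.8   14. ]
590
358
[453.  318.5] 2.9 175.0
[452.9 318.3] 3.2 175.0
```

{"api": "drive_tool", "payload": {"deltas": [[[-0.3,2.9,3.0],[0,0,0]],[[-0.3,2.9,3.0],[0,0,0]],[[-0.3,2.9,3.0],[0,0,-8.5]],[[0,0,0],[0,0,-8.5]],[[0,0,0],[0,0,-8.5]],[[0,0,0],[0,0,-8.5]],[[0,0,0],[0,0,-8.5]],[[0,0,0],[0,0,-8.5]],[[0,0,0],[0,0,-8.5]],[[0,0,0],[0,0,-8.5]],[[0,0,0],[0,0,0]],[[0,0,0],[0,0,0]]]}}

```text
clock: 1.35
position: [537.8, 9.0, 141.1]
ee_rot: [0.981, -0.192, -0.0, 0.0]
contact_force: [1.3, 0.1, -0.5]
gripper_width: 85.4
grasp_force: 0.0
```

```bash
python3 - <<'E'
from h import *
import pickle
g=cam('wrist'); save(g,'pics/w1.png'); pickle.dump(g,open('w1.pkl','wb'))
s=arm.read_state(); M=R.from_quat(s['ee_rot']).as_matrix(); print(np.round(s['position'],1),M.round(3).tolist())
print('tool delta mm to (538,9,48):',(M.T@(np.array([538,9,48])-s['position'])).round(1))
im=g['img']
print(w2p(g,[[538,9,80],s['position']]).round())
E
```

```text
[537.9   9.  141.2] [[0.926, -0.377, -0.0], [-0.377, -0.926, -0.0], [-0.0, 0.0, -1.0]]
tool delta mm to (538,9,48): [ 0.1 -0.1 93.2]
[[255. 205.]
 [255. 241.]]
```

View pics/w1.png

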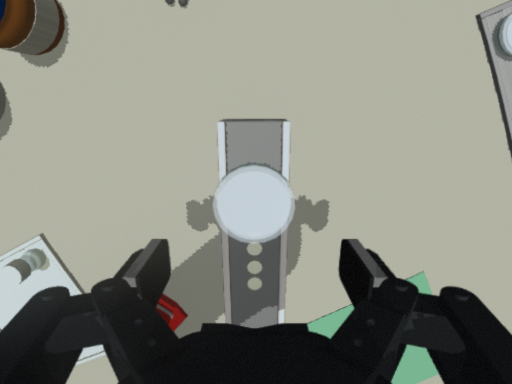

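The dish centre sits at (254,204), as predicted, and the rack is square to the fingers. I'll descend, grip and lift.

{"api": "drive_tool", "payload": {"deltas": [[[0,0,3.0],[0,0,0]],[[0,0,3.0],[0,0,0]],[[0,0,2.0],[0,0,0]],[[0,0,1.3],[0,0,0]],[[0,0,0],[0,0,0]],[[0,0,0],[0,0,0]]]}}

```text
clock: 2.0
position: [538.3, 9.1, 48.5]
ee_rot: [0.982, -0.191, 0.0, 0.0]
contact_force: [0.1, 0.0, 0.5]
gripper_width: 85.1
grasp_force: 0.0
```

{"api": "drive_tool", "payload": {"deltas": [[[0,0,0],[0,0,0]],[[0,0,0],[0,0,0]],[[0,0,0],[0,0,0]],[[0,0,0],[0,0,0]],[[0,0,0],[0,0,0]],[[0,0,0],[0,0,0]],[[0,0,0],[0,0,0]],[[0,0,0],[0,0,0]]], "claw": 5.8}}

```text
clock: 2.8
position: [538.9, 9.2, 49.8]
ee_rot: [0.982, -0.191, 0.001, -0.0]
contact_force: [-1.4, 1.5, 6.4]
gripper_width: 60.1
grasp_force: 63.9
```

The tips reach below the dish's underside, which would foul the tray floor. I'll regrip 9 mm higher.

{"api": "drive_tool", "payload": {"deltas": [[[0,0,0],[0,0,0]],[[0,0,0],[0,0,0]],[[0,0,0],[0,0,0]],[[0,0,0],[0,0,0]],[[0,0,-0.5],[0,0,0]],[[0,0,-0.5],[0,0,0]],[[0,0,0],[0,0,0]]], "claw": 8.0}}

```text
clock: 3.5
position: [538.7, 9.2, 59.3]
ee_rot: [0.982, -0.191, 0.001, -0.0]
contact_force: [0.3, 0.4, 0.7]
gripper_width: 80.2
grasp_force: 0.0
```

{"api": "drive_tool", "payload": {"deltas": [[[0,0,0],[0,0,0]],[[0,0,0],[0,0,0]],[[0,0,0],[0,0,0]],[[0,0,0],[0,0,0]],[[0,0,0],[0,0,0]],[[0,0,0],[0,0,0]],[[0,0,0],[0,0,0]],[[0,0,0],[0,0,0]]], "claw": 5.8}}

```text
clock: 4.3
position: [538.2, 9.0, 59.1]
ee_rot: [0.982, -0.191, 0.0, 0.0]
contact_force: [-1.3, 1.2, 6.2]
gripper_width: 59.8
grasp_force: 63.5
```

{"api": "drive_tool", "payload": {"deltas": [[[0,0,-1.0],[0,0,0]],[[0,0,-2.0],[0,0,0]],[[0,0,-2.0],[0,0,0]],[[0,0,0],[0,0,0]]]}}

```text
clock: 4.7
position: [540.0, 9.4, 111.3]
ee_rot: [0.982, -0.19, 0.003, -0.001]
contact_force: [0.6, -0.2, -1.0]
gripper_width: 59.6
grasp_force: 64.5
```

```bash
python3 - <<'E'
from h import *
g=cam('wrist'); g2=cam('side')
im=np.hstack([g['img'][100:330,120:400],cv2.resize(g2['img'][150:265,180:320],None,fx=2,fy=2,interpolation=cv2.INTER_CUBIC)])
cv2.imwrite('pics/lift.png',im[:,:,::-1])
s=arm.read_state(); M=R.from_quat(s['ee_rot']).as_matrix(); print(np.round(s['position'],1),s['gripper_width'],s['grasp_force'])
print((M.T@(np.array([505,-340,100])-s['position'])).round(1))
E
```

```text
[537.9   9.1 108.5] 59.965140444804156 64.50312495231628
[100.4 335.9   8.3]
```

View pics/lift.png

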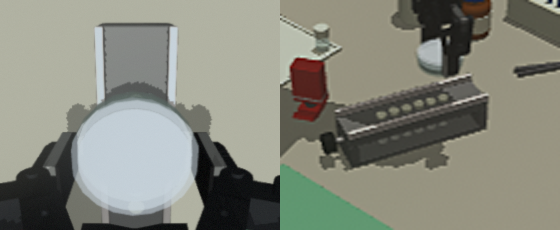

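The dish is held level above the rack and all six caps are visible. I'll carry it to the tray.

{"api": "drive_tool", "payload": {"deltas": [[[0.5,1.6,0],[0,0,0]],[[1.0,3.5,0],[0,0,0]],[[1.2,4.0,0],[0,0,0]],[[1.2,4.0,0],[0,0,0]],[[1.2,4.0,0],[0,0,0]],[[1.2,4.0,0],[0,0,0]],[[1.2,4.0,0],[0,0,0]],[[1.2,4.0,0],[0,0,0]],[[0.8,3.0,0],[0,0,0]],[[0.5,1.5,0],[0,0,0]],[[0,0,0],[0,0,0]],[[0,0,0],[0,0,0]]]}}

```text
clock: 6.0
position: [504.3, -339.3, 107.4]
ee_rot: [0.982, -0.191, -0.001, -0.0]
contact_force: [-0.4, -0.3, -0.6]
gripper_width: 59.8
grasp_force: 64.6
```

{"api": "drive_tool", "payload": {"deltas": [[[0,0,3.0],[0,0,0]],[[0,0,3.0],[0,0,0]],[[0,0,2.5],[0,0,0]],[[0,0,1.3],[0,0,0]],[[0,0,0.5],[0,0,0]],[[0,0,0],[0,0,0]],[[0,0,0],[0,0,0]],[[0,0,0],[0,0,0]]]}}

```text
clock: 6.8
position: [505.8, -340.2, 6.7]
ee_rot: [0.982, -0.191, 0.001, 0.0]
contact_force: [-0.4, 0.2, 0.0]
gripper_width: 59.5
grasp_force: 64.6
```

{"api": "drive_tool", "payload": {"deltas": [[[0,0,0.2],[0,0,0]],[[0,0,0.1],[0,0,0]],[[0,0,0.1],[0,0,0]],[[0,0,0.05],[0,0,0]],[[0,0,0],[0,0,0]],[[0,0,0],[0,0,0]]]}}

```text
clock: 7.4
position: [504.9, -340.1, 2.2]
ee_rot: [0.982, -0.191, 0.0, 0.0]
contact_force: [-1.5, 1.6, 6.6]
gripper_width: 59.7
grasp_force: 65.1
```

{"api": "drive_tool", "payload": {"deltas": [[[0,0,0],[0,0,0]],[[0,0,0],[0,0,0]],[[0,0,0],[0,0,0]],[[0,0,0],[0,0,0]],[[0,0,0],[0,0,0]],[[0,0,0],[0,0,0]],[[0,0,-1.0],[0,0,0]],[[0,0,-3.0],[0,0,0]],[[0,0,-4.5],[0,0,0]],[[0,0,-4.5],[0,0,0]],[[0,0,-4.5],[0,0,0]],[[0,0,-4.5],[0,0,0]]], "claw": 8.5}}

```text
clock: 8.6
position: [504.4, -339.9, 223.8]
ee_rot: [0.982, -0.191, 0.001, 0.0]
contact_force: [0.5, -0.5, -0.8]
gripper_width: 84.8
grasp_force: 0.0
```

{"api": "drive_tool", "payload": {"deltas": [[[-1.0,-2.0,0],[0,0,0]],[[-1.9,-3.8,0],[0,0,0]],[[-1.9,-3.8,0],[0,0,0]],[[-1.9,-3.8,0],[0,0,0]],[[-1.9,-3.8,0],[0,0,0]],[[-1.9,-3.8,0],[0,0,0]],[[-1.9,-3.8,0],[0,0,0]],[[-1.9,-3.8,0],[0,0,0]],[[-1.9,-3.8,0],[0,0,0]],[[-1.9,-3.8,0],[0,0,0]],[[-1.9,-3.8,0],[0,0,0]],[[-1.9,-3.8,0],[0,0,0]]]}}

```text
clock: 9.8
position: [465.3, 149.8, 221.9]
ee_rot: [0.982, -0.191, 0.001, -0.001]
contact_force: [1.2, -0.1, -0.9]
gripper_width: 84.9
grasp_force: 0.0
```

{"api": "drive_tool", "payload": {"deltas": [[[-1.9,-3.8,0],[0,0,0]],[[-1.9,-3.8,0],[0,0,0]],[[-1.9,-3.8,0],[0,0,0]],[[-1.1,-2.0,0],[0,0,8.2]],[[0,0,0],[0,0,8.2]],[[0,0,0],[0,0,8.2]],[[0,0,0],[0,0,8.2]],[[0,0,0],[0,0,8.2]],[[0,0,0],[0,0,8.2]],[[0,0,0],[0,0,8.2]],[[0,0,0],[0,0,8.2]],[[0,0,0],[0,0,0]]]}}

```text
clock: 11.0
position: [452.9, 297.8, 221.6]
ee_rot: [0.722, -0.692, -0.0, -0.0]
contact_force: [-0.4, -0.5, 0.3]
gripper_width: 84.9
grasp_force: 0.0
```

```bash
python3 - <<'E'
from h import *
import pickle
g=cam('wrist'); pickle.dump(g,open('w2.pkl','wb')); g2=cam('side')
im=np.hstack([g['img'],cv2.resize(g2['img'][235:340,295:415],(288,252))[:, :]if 0 else cv2.copyMakeBorder(cv2.resize(g2['img'][235:340,295:415],(288,252)),0,132,0,0,cv2.BORDER_CONSTANT)])
cv2.imwrite('pics/p1.png',im[:,:,::-1])
s=arm.read_state(); M=R.from_quat(s['ee_rot']).as_matrix(); print(np.round(s['position'],1),M.round(3).tolist(),s['clock'])
Rz=R.from_euler('z',3,degrees=True).as_matrix()
print(w2p(g,[Rz@[x,y,0]+[453,318.5,85] for x in(-13,13) for y in (-22,22)]).round())
E
```

```text
[453.  297.8 221.4] [[0.045, -0.999, 0.0], [-0.999, -0.045, 0.001], [-0.001, -0.001, -1.0]] 11.1
[[265. 179.]
 [265. 221.]
 [239. 180.]
 [240. 221.]]
```

View pics/p1.png

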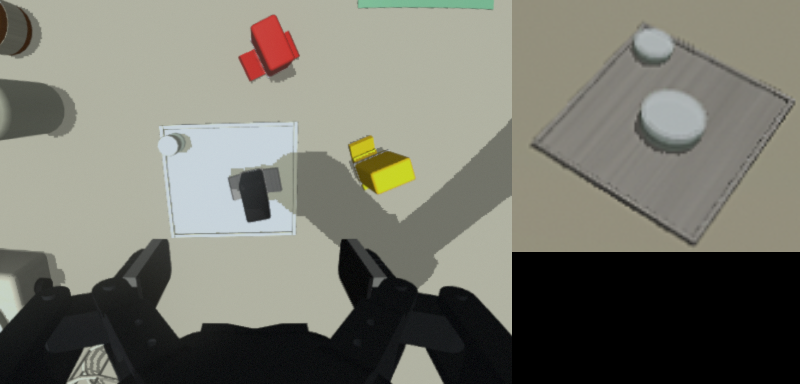

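The dish stands well inside the steel tray. The presser's handle is at about (255,195) with the foot at about (255,181), turned slightly. I'll fit its pose in this view.

```bash
python3 - <<'E'
from h import *
import pickle
from scipy.optimize import differential_evolution
g=pickle.load(open('w2.pkl','rb')); im=g['img'].max(2)
print(im[165:226:6,232:280:4])
m=np.zeros(im.shape,np.uint8); m[162:228,232:278]=im[162:228,232:278]<60; m=cv2.morphologyEx(m,cv2.MORPH_OPEN,np.ones((3,3),np.uint8)); print(m.sum())
box=np.array([[x,y,z] for x in(-13,13) for y in(-22,22) for z in(25,85)])
def cost(v):
    q=w2p(g,box@R.from_euler('z',v[2]).as_matrix().T+[v[0],v[1],0]); h=cv2.convexHull(q.astype(np.float32))
    b=np.zeros(im.shape,np.uint8); cv2.fillConvexPoly(b,np.round(h*16).astype(np.int32),1,shift=4)
    return float((b!=m).sum())
for k in range(2):
    r=differential_evolution(cost,[(420,490),(285,350),(-.8,.8)],seed=k,popsize=25); print(r.x[:2].round(1),np.degrees(r.x[2]).round(1),r.fun)
v=r.x
Rz=R.from_euler('z',v[2]).as_matrix()
print('foot ends',w2p(g,[Rz@[x,y,0]+[v[0],v[1],10] for x in(-32,32) for y in(-15,15)]).round())
top=w2p(g,[Rz@[x,y,0]+[v[0],v[1],85] for x,y in((-13,-22),(13,-22),(13,22),(-13,22))])
o=cv2.resize(g['img'][150:235,210:300],None,fx=6,fy=6,interpolation=cv2.INTER_CUBIC)
cv2.polylines(o,[np.round((top-[210,150]+.5)*6).astype(np.int32)],True,(0,255,0),1)
cv2.imwrite('pics/fit.png',o[:,:,::-1])
E
```

```text
[[219 218 218 218 218 218 215 199 163 181 176 162]
 [162 161 157 117  94  67  51  46 105 101 102  99]
 [105 108  84  53  48  47  44  44  99 100  99  99]
 [113 110  54  51  48  45  46  48  55 102  98  97]
 [137 136  55  55  47  46  46  44  41 102  98  97]
 [128 153 130  48  48  46  44  40  39 149 158 158]
 [218 216 217  48  46  44  42  41  39 100 218 210]
 [217 217 219  75  44  43  41  38  36  50 219 219]
 [218 218 218 190  51  50  45  44  36  31 220 219]
 [219 218 219 217  46  46  42  56 114 189 220 219]
 [218 219 219 219 219 216 218 218 219 218 219 219]]
1142
[450.3 320.2] 10.5 265.0
[451.4 316.9] 10.5 265.0
foot ends [[278. 166.]
 [281. 189.]
 [227. 173.]
 [231. 196.]]
```

View pics/fit.png

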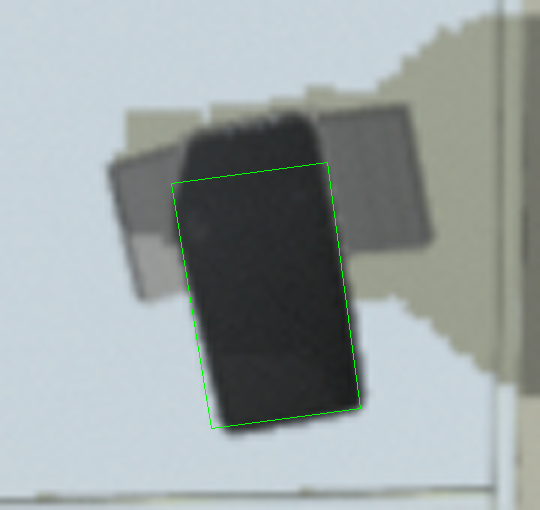

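The overlay is close. The foot's outline puts the presser at about (450, 320) with a yaw of about 12°. I'll align and descend.

{"api": "drive_tool", "payload": {"deltas": [[[-2.2,0.2,2.0],[0,0,0]],[[0,0,4.0],[0,0,-5]],[[0,0,3.0],[0,0,-4.5]],[[0,0,3.0],[0,0,0]],[[0,0,3.0],[0,0,0]],[[0,0,2.0],[0,0,0]],[[0,0,0.9],[0,0,0]],[[0,0,0],[0,0,0]],[[0,0,0],[0,0,0]]]}}

```text
clock: 12.0
position: [450.7, 320.4, 42.8]
ee_rot: [0.777, -0.63, 0.0, -0.001]
contact_force: [0.0, 0.9, 0.2]
gripper_width: 85.1
grasp_force: 0.0
```

{"api": "drive_tool", "payload": {"deltas": [[[0,0,0],[0,0,0]],[[0,0,0],[0,0,0]],[[0,0,0],[0,0,0]],[[0,0,0],[0,0,0]],[[0,0,0],[0,0,0]],[[0,0,0],[0,0,0]],[[0,0,0],[0,0,0]],[[0,0,0],[0,0,0]],[[0,0,0],[0,0,0]],[[0,0,0],[0,0,0]]], "claw": 2.0}}

```text
clock: 13.0
position: [450.3, 320.0, 41.9]
ee_rot: [0.777, -0.63, 0.0, -0.0]
contact_force: [1.1, -1.0, 2.9]
gripper_width: 25.6
grasp_force: 61.3
```

{"api": "drive_tool", "payload": {"deltas": [[[0,0,-1.0],[0,0,0]],[[0,0,-3.0],[0,0,0]],[[0,0,-3.0],[0,0,8.5]],[[0,0,-3.0],[0,0,8.5]],[[0,0,-1.0],[0,0,8.5]],[[0,0,0],[0,0,8.5]],[[0,0,0],[0,0,0]],[[0,0,0],[0,0,0]]]}}

```text
clock: 13.8
position: [449.3, 319.2, 151.1]
ee_rot: [-0.56, 0.829, -0.0, -0.001]
contact_force: [-0.0, 0.1, -3.4]
gripper_width: 25.4
grasp_force: 60.8
```

```bash
cat > go.py <<'E'
from h import *
import sys
x,z=map(float,sys.argv[1:3])
a=np.radians(158.2); u=np.array([np.cos(a),np.sin(a),0]); v=np.array([-u[1],u[0],0]); c=np.array([501,24.5,0])
s=arm.read_state(); M=R.from_quat(s['ee_rot']).as_matrix(); p=np.array(s['position'])
print('pos',p.round(1),'rack xy',((p-c)@u).round(1),((p-c)@v).round(1),'ty ang',np.degrees(np.arctan2(M[1,1],M[0,1])).round(2),'tilt',M[:,2].round(4),'F',np.round(s['contact_force'],1),s['clock'],s['gripper_width'])
print('tool delta',(M.T@(c+u*x+[0,0,z]-p)).round(1))
E
python3 go.py 82 152
```

```text
pos [449.3 319.2 151.1] rack xy 157.4 -254.4 ty ang 158.06 tilt [-0.0018 -0.0013 -1.    ] F [-0.   0.1 -3.4] 13.8 25.447964298357903
tool delta [254.2 -76.   -0.5]
```

{"api": "drive_tool", "payload": {"deltas": [[[2.4,-0.6,0],[0,0,0]],[[4.0,-1.2,0],[0,0,0]],[[4.0,-1.2,0],[0,0,0]],[[4.0,-1.2,0],[0,0,0]],[[4.0,-1.2,0],[0,0,0]],[[4.0,-1.2,0],[0,0,0]],[[3.0,-1.0,0],[0,0,0]],[[0,0,0],[0,0,0]],[[0,0,0],[0,0,0]]]}}

```text
clock: 14.7
position: [424.7, 55.2, 151.6]
ee_rot: [-0.559, 0.829, 0.0, -0.0]
contact_force: [-0.1, 0.5, -2.7]
gripper_width: 25.5
grasp_force: 60.8
```

```bash
python3 go.py 82 105; python3 - <<'E'
from h import *
g=cam('wrist'); a=cam('scene'); b=cam('side')
f=lambda i,x,y,w,h,W,H:cv2.resize(i[y:y+h,x:x+w],(W,H),interpolation=cv2.INTER_CUBIC)
im=np.vstack([np.hstack([f(a['img'],210,100,133,133,400,300),f(b['img'],170,130,133,100,400,300)]),np.hstack([f(g['img'],100,100,300,225,400,300)]*2)])
cv2.imwrite('pics/pre.png',im[:,:,::-1])
E
```

```text
pos [424.7  55.2 151.6] rack xy 82.3 -0.2 ty ang 157.91 tilt [-5.e-04 -2.e-04 -1.e+00] F [-0.1  0.5 -2.7] 14.7 25.492725486096614
tool delta [ 0.1 -0.3 46.6]
```

View pics/pre.png

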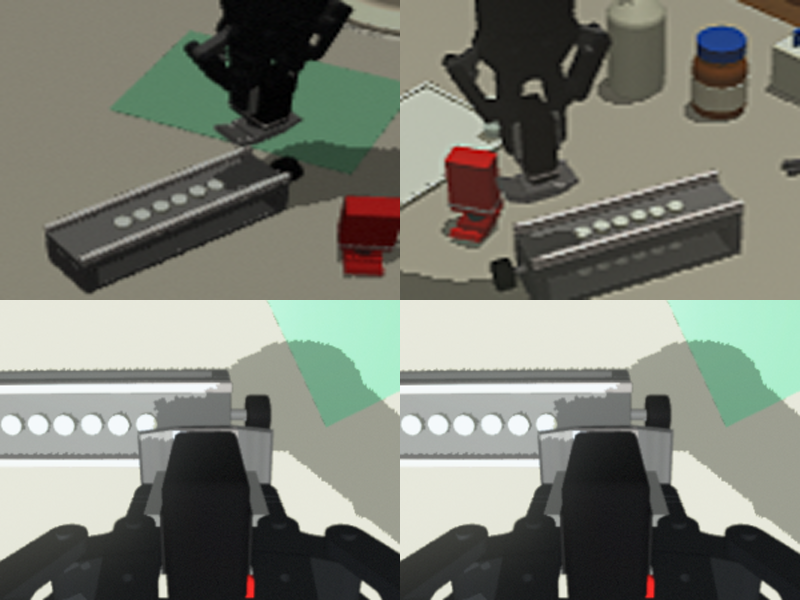

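The presser is upright over the knob end and parallel to the rack. I'll check its offset in the fingers from the foot edge, at wrist pixels (203.5,199) and (304,198.3).

```bash
python3 - <<'E'
from h import *
g=cam('wrist'); s=arm.read_state(); M=R.from_quat(s['ee_rot']).as_matrix()
for z in (119,122):
  print([(M.T@(p2w(g,q,z)-s['position'])).round(1) for q in [(203.5,199),(304,198.3)]])
a=np.radians(158.2); u=np.array([np.cos(a),np.sin(a),0]); v=np.array([-u[1],u[0],0]); c=np.array([501,24.5,0])
# caps in this view, panel px
for q in [(11,124),(119,125)]:
  p=p2w(g,(100+q[0]*.75,100+q[1]*.75),55)-c; print('cap',(p@u).round(1),(p@v).round(1))
E
```

```text
[array([ 14.5, -31.4,  32.7]), array([15. , 32.9, 32.7])]
[array([ 15.4, -30.9,  29.7]), array([15.9, 32.4, 29.7])]
cap -45.4 -1.6
cap 27.0 -2.5
```

Foot is centred in the grip, and the caps lie 2 mm to the tool's +x side. I'll shift by 1.5 mm and descend.

{"api": "drive_tool", "payload": {"deltas": [[[0.15,0,1.5],[0,0,0]],[[0,0,2.0],[0,0,0]],[[0,0,1.5],[0,0,0]],[[0,0,0.7],[0,0,0]],[[0,0,0.2],[0,0,0]],[[0,0,0.2],[0,0,0]],[[0,0,0],[0,0,0]],[[0,0,0],[0,0,0]]]}}

```text
clock: 15.7
position: [424.8, 54.7, 91.4]
ee_rot: [-0.559, 0.829, -0.0, 0.001]
contact_force: [-0.2, 0.7, -3.0]
gripper_width: 25.6
grasp_force: 60.7
```

{"api": "drive_tool", "payload": {"deltas": [[[0,0,0.15],[0,0,0]],[[0,0,0.15],[0,0,0]],[[0,0,0],[0,0,0]],[[0,0,0],[0,0,0]]]}}

```text
clock: 16.1
position: [424.8, 54.7, 88.3]
ee_rot: [-0.559, 0.829, -0.0, 0.001]
contact_force: [-1.2, 0.6, 3.3]
gripper_width: 25.6
grasp_force: 61.4
```

{"api": "drive_tool", "payload": {"deltas": [[[0,0,0.15],[0,0,0]],[[0,0,0.15],[0,0,0]],[[0,0,0.1],[0,0,0]],[[0,0,0],[0,0,0]],[[0,0,0],[0,0,0]],[[0,0,0],[0,0,0]]]}}

```text
clock: 16.7
position: [424.9, 54.6, 84.3]
ee_rot: [-0.559, 0.829, -0.0, 0.0]
contact_force: [-0.5, 1.4, 6.8]
gripper_width: 25.2
grasp_force: 61.9
```

{"api": "drive_tool", "payload": {"deltas": [[[0,-0.2,0],[0,0,0]],[[0,-0.4,0],[0,0,0]],[[0,-0.4,0],[0,0,0]],[[0,-0.4,0],[0,0,0]],[[0,-0.4,0],[0,0,0]],[[0,-0.4,0],[0,0,0]],[[0,-0.4,0],[0,0,0]],[[0,-0.4,0],[0,0,0]],[[0,-0.4,0],[0,0,0]],[[0,0,0],[0,0,0]]]}}

```text
clock: 17.7
position: [454.2, 41.0, 83.5]
ee_rot: [-0.558, 0.83, 0.001, -0.002]
contact_force: [-5.5, -0.1, 8.0]
gripper_width: 25.2
grasp_force: 62.0
```

```bash
python3 go.py 0 84.3
```

```text
pos [454.2  41.   83.5] rack xy 49.6 2.1 ty ang 157.87 tilt [-0.0043 -0.0015 -1.    ] F [-5.5 -0.1  8. ] 17.7 25.21713356193328
tool delta [ -2.4 -49.6  -0.9]
```

I shifted the wrong way earlier: tool x runs along rack +y. I'll correct by 3.6 mm while sweeping.

{"api": "drive_tool", "payload": {"deltas": [[[-0.06,-0.4,0],[0,0,0]],[[-0.06,-0.4,0],[0,0,0]],[[-0.06,-0.4,0],[0,0,0]],[[-0.06,-0.4,0],[0,0,0]],[[-0.06,-0.4,0],[0,0,0]],[[-0.06,-0.4,0],[0,0,0]],[[0,-0.4,0],[0,0,0]],[[0,-0.4,0],[0,0,0]],[[0,-0.4,0],[0,0,0]],[[0,-0.4,0],[0,0,0]],[[0,-0.4,0],[0,0,0]],[[0,-0.4,0],[0,0,0]]]}}

```text
clock: 18.9
position: [500.1, 26.6, 83.7]
ee_rot: [-0.558, 0.83, 0.001, -0.002]
contact_force: [-3.2, 1.6, 6.2]
gripper_width: 25.4
grasp_force: 62.0
```

```bash
python3 go.py -70 84
```

```text
pos [500.1  26.6  83.7] rack xy 1.7 -1.6 ty ang 157.89 tilt [-3.9e-03 -8.0e-04 -1.0e+00] F [-3.2  1.6  6.2] 18.9 25.419651431300323
tool delta [  1.2 -71.7  -0.5]
```

{"api": "drive_tool", "payload": {"deltas": [[[0,0,0],[0,0,0]],[[0,0,0],[0,0,0]],[[0,-0.4,0],[0,0,0]],[[0,-0.4,0],[0,0,0]],[[0,-0.4,0],[0,0,0]],[[0,-0.4,0],[0,0,0]],[[0,-0.4,0],[0,0,0]],[[0,-0.4,0],[0,0,0]],[[0,-0.4,0],[0,0,0]],[[0,-0.4,0],[0,0,0]],[[0,-0.4,0],[0,0,0]],[[0,-0.4,0],[0,0,0]]]}}

```text
clock: 20.1
position: [537.2, 11.7, 83.8]
ee_rot: [-0.558, 0.83, 0.001, -0.002]
contact_force: [-4.2, 1.9, 7.2]
gripper_width: 25.4
grasp_force: 62.0
```

{"api": "drive_tool", "payload": {"deltas": [[[0,-0.4,0],[0,0,0]],[[0,-0.4,0],[0,0,0]],[[0,-0.4,0],[0,0,0]],[[0,-0.4,0],[0,0,0]],[[0,-0.4,0],[0,0,0]],[[0,-0.4,0],[0,0,0]],[[0,-0.4,0],[0,0,0]],[[0,-0.2,0],[0,0,0]],[[0,0,0],[0,0,0]],[[0,0,0],[0,0,0]],[[0,0,0],[0,0,0]]]}}

```text
clock: 21.2
position: [565.4, 0.4, 84.0]
ee_rot: [-0.558, 0.83, 0.0, -0.001]
contact_force: [-4.1, 1.0, 7.2]
gripper_width: 25.4
grasp_force: 62.0
```

```bash
python3 go.py -70 84; python3 - <<'E'
from h import *
g=cam('wrist'); a=cam('scene'); b=cam('side')
f=lambda i,x,y,w,h,W,H:cv2.resize(i[y:y+h,x:x+w],(W,H),interpolation=cv2.INTER_CUBIC)
im=np.vstack([np.hstack([f(a['img'],220,150,100,75,400,300),f(b['img'],195,170,100,75,400,300)]),np.hstack([f(g['img'],100,100,300,225,400,300),f(g['img'],256,120,200,150,400,300)])])
cv2.imwrite('pics/post.png',im[:,:,::-1])
E
```

```text
pos [5.654e+02 4.000e-01 8.400e+01] rack xy -68.7 -1.6 ty ang 157.9 tilt [-2.6e-03 -6.0e-04 -1.0e+00] F [-4.1  1.   7.2] 21.2 25.423733136474866
tool delta [ 1.6 -1.3  0. ]
```

Force stayed at about 10 N at constant height over the caps, which suggests the foot rode flat. I'll lift and check the cap heights numerically.

{"api": "drive_tool", "payload": {"deltas": [[[0,0,-0.5],[0,0,0]],[[0,0,-2.0],[0,0,0]],[[0,0,-2.5],[0,0,0]],[[0,0,-1.8],[0,0,0]],[[0,0,0],[0,0,0]],[[0,0,0],[0,0,0]]]}}

```text
clock: 21.95
position: [565.8, 0.6, 150.5]
ee_rot: [-0.558, 0.83, 0.001, -0.001]
contact_force: [-0.3, 0.3, -3.1]
gripper_width: 25.0
grasp_force: 61.1
```

```bash
python3 go.py -70 152; python3 - <<'E'
from h import *
import pickle
a=np.radians(158.2); u=np.array([np.cos(a),np.sin(a),0]); v=np.array([-u[1],u[0],0]); c=np.array([501,24.5,0])
# height from stereo: scene+side blobs, fit common z per cap from known x,y using before/after
from scipy.optimize import least_squares
def blobs(g,lo=0):
    im=g['img'].min(2); out=[]
    th=(im>150).astype(np.uint8)
    n,l,st,ce=cv2.connectedComponentsWithStats(th,connectivity=4)
    for i in range(1,n):
        if 8<st[i,4]<900:
            p=p2w(g,ce[i],52)-c
            if abs(p@v)<12 and abs(p@u)<60: out.append((round(p@u,1),round(p@v,1),int(st[i,4])))
    return sorted(out,reverse=True)
for n in ['wrist','scene','side']: print(n,'now',blobs(cam(n)))
for n in ['wrist','scene','side']: print(n,'start',blobs(pickle.load(open(n+'0.pkl','rb'))))
E
```

```text
pos [565.8   0.6 150.5] rack xy -69.0 -1.8 ty ang 157.86 tilt [-1.8e-03  3.0e-04 -1.0e+00] F [-0.3  0.3 -3.1] 21.95 25.005975125564724
tool delta [ 1.8 -1.  -1.5]
wrist now [(np.float64(26.2), np.float64(0.3), 135), (np.float64(8.3), np.float64(0.3), 138), (np.float64(-9.7), np.float64(0.4), 143), (np.float64(-27.6), np.float64(0.3), 139), (np.float64(-45.3), np.float64(1.0), 118), (np.float64(-47.5), np.float64(-8.6), 10)]
scene now []
side now []
wrist start [(np.float64(46.6), np.float64(-0.5), 101), (np.float64(29.4), np.float64(-0.5), 105)]
scene start [(np.float64(44.8), np.float64(3.1), 12), (np.float64(27.2), np.float64(3.7), 12), (np.float64(8.0), np.float64(2.5), 13)]
side start [(np.float64(42.0), np.float64(-1.2), 10), (np.float64(6.4), np.float64(-2.4), 9)]
```

The caps now read the same lateral value, consistent with all being flush. I'll return the presser to the white tray.

{"api": "drive_tool", "payload": {"deltas": [[[-1.5,1.2,0],[0,0,0]],[[-3.0,2.6,0],[0,0,0]],[[-3.0,2.6,0],[0,0,0]],[[-3.0,2.6,0],[0,0,0]],[[-3.0,2.6,0],[0,0,0]],[[-3.0,2.6,0],[0,0,0]],[[-3.0,2.6,0],[0,0,0]],[[-3.0,2.6,0],[0,0,0]],[[-3.0,2.6,0],[0,0,-8.5]],[[0,0,0],[0,0,-8.5]],[[0,0,0],[0,0,-8.5]],[[0,0,0],[0,0,0]]]}}

```text
clock: 23.3
position: [458.0, 319.6, 150.5]
ee_rot: [0.728, -0.686, 0.0, 0.001]
contact_force: [0.4, 0.2, -1.5]
gripper_width: 25.3
grasp_force: 60.8
```

{"api": "drive_tool", "payload": {"deltas": [[[0,0,3.0],[0,0,0]],[[0,0,3.0],[0,0,0]],[[0,0,2.5],[0,0,0]],[[0,0,1.2],[0,0,0]],[[0,0,0.5],[0,0,0]],[[0,0,0.2],[0,0,0]],[[0,0,0],[0,0,0]],[[0,0,0],[0,0,0]]]}}

```text
clock: 24.1
position: [459.2, 320.3, 49.0]
ee_rot: [0.728, -0.686, -0.0, -0.001]
contact_force: [-0.2, 0.8, -3.4]
gripper_width: 25.5
grasp_force: 60.7
```

```bash
python3 go.py 0 42
```

```text
pos [459.2 320.3  49. ] rack xy 148.6 -259.1 ty ang -176.61 tilt [ 0.0017  0.0018 -1.    ] F [-0.2  0.8 -3.4] 24.1 25.501957798093148
tool delta [297.8 -24.2   6.5]
```

{"api": "drive_tool", "payload": {"deltas": [[[0,0,0.2],[0,0,0]],[[0,0,0.1],[0,0,0]],[[0,0,0.1],[0,0,0]],[[0,0,0.05],[0,0,0]],[[0,0,0],[0,0,0]],[[0,0,0],[0,0,0]]]}}

```text
clock: 24.7
position: [458.7, 319.7, 43.3]
ee_rot: [0.728, -0.686, 0.0, 0.0]
contact_force: [0.1, 0.2, -2.0]
gripper_width: 25.3
grasp_force: 60.7
```

{"api": "drive_tool", "payload": {"deltas": [[[0,0,0.1],[0,0,0]],[[0,0,0.05],[0,0,0]],[[0,0,0],[0,0,0]],[[0,0,0],[0,0,0]]]}}

```text
clock: 25.1
position: [458.8, 319.8, 42.3]
ee_rot: [0.728, -0.686, 0.0, -0.0]
contact_force: [-0.5, 0.4, 3.2]
gripper_width: 25.4
grasp_force: 61.5
```

Contact made, so I'll release slowly and rise.

{"api": "drive_tool", "payload": {"deltas": [[[0,0,0],[0,0,0]],[[0,0,0],[0,0,0]],[[0,0,0],[0,0,0]],[[0,0,0],[0,0,0]],[[0,0,0],[0,0,0]],[[0,0,0],[0,0,0]],[[0,0,-1.0],[0,0,0]],[[0,0,-3.0],[0,0,0]],[[0,0,-4.5],[0,0,0]],[[0,0,-4.5],[0,0,0]],[[0,0,-4.5],[0,0,0]],[[0,0,0],[0,0,0]]], "claw": 8.0}}

```text
clock: 26.3
position: [461.7, 322.2, 225.4]
ee_rot: [0.728, -0.685, 0.001, -0.008]
contact_force: [-0.2, 0.8, -0.0]
gripper_width: 80.1
grasp_force: 0.0
```

```bash
python3 - <<'E'
from h import *
import pickle
s=arm.read_state(); print(np.round(s['position'],1),s['gripper_width'],np.round(s['contact_force'],1),s['clock'])
box=np.array([[x,y,z] for x in(-13,13) for y in(-22,22) for z in(25,85)])
M=R.from_quat(s['ee_rot']).as_matrix(); yaw=np.arctan2(-M[1,1],-M[0,1])
for n in ['wrist','scene','side']:
    g=cam(n); q=w2p(g,box@R.from_euler('z',yaw).as_matrix().T+[458.8,319.8,0]); x,y=q.min(0).astype(int)-6; X,Y=q.max(0).astype(int)+6
    m=np.zeros(g['img'].shape[:2],np.uint8); m[y:Y,x:X]=(g['img'].max(2)<60)[y:Y,x:X]
    b=np.zeros_like(m); cv2.fillConvexPoly(b,np.round(cv2.convexHull(q.astype(np.float32))*16).astype(np.int32),1,shift=4)
    print(n,'pred',b.sum(),'seen',m.sum(),'overlap',(b&m).sum(), 'IoU',round((b&m).sum()/(b|m).sum(),2))
E
```

```text
[461.7 322.2 225.4] 80.13601343926514 [-0.2  0.8 -0. ] 26.3
wrist pred 1384 seen 977 overlap 977 IoU 0.71
scene pred 641 seen 601 overlap 569 IoU 0.85
side pred 371 seen 294 overlap 275 IoU 0.71
```

```bash
python3 -c "
from bench import arm
print(arm.job_done())"
```

```text
the job is handed in; nothing more can be done
None
```

I handed the job in at about 26 s, and no verdict came back: the dish is on the steel tray, the caps were swept at about 10 N (force readings suggest all six are flush, though cap 0 was never confirmed in an image), and the presser stands upright on the white tray.

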